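# Square up a parcel on the scale and hold the scanner over its bar code

## Task

Book in the parcel on the scale: slide it gently back over the pan until it sits flush along the rear stop, then lift the hand scanner out of its cradle, carry it over the clutter without disturbing anything, and hold it upright with its window about 2 cm above the middle of the parcel's bar code, the long side of the window along the row of bars, touching nothing. Finish while still holding it there; do not put it down or let go.

Things in the scene. Friction and masses are not known exactly. Their poses are not given: they have to be found in the camera images.
- scale: Parcel scale, fixed: steel pan 280 x 280 mm, its top 50 mm above the table. A turned-up flange, the rear stop, stands along the pan's far (+x) edge, 50 mm high over the pan, 6 mm thick, inner face 130 mm in +x from this origin. Near side open, display below pan level. Origin: on the table under the pan's centre; x from display to rear stop, y along the stop, z up.
- scale_stop (a point): The middle of the rear stop's inner face, at pan height; axes as the scale's.
- parcel_centre (a point): Loose sealed cardboard parcel on the pan, 120 (x) x 180 (y) x 60 (z) mm, 0.4 to 0.8 kg, starting 35 to 70 mm short of the rear stop and turned a little. Point: its centre, half-way up; x is its short side, towards the stop, y its long side, z up. Too wide to grip; it slides at a push of 3 to 10 N.
- parcel_back (a point): The middle of the parcel's back face (the 180 x 60 mm face that belongs against the rear stop), 60 mm in +x from its centre; axes as the parcel's.
- barcode (a point): The middle of the bar code printed on the parcel's white label, on the parcel's top face (20 mm towards -x and 22 mm towards +y of the parcel's middle). Black bars 34 mm long along x, in a row about 75 mm long along y; z up.
- cradle: Desk cradle of the scanner, fixed: grey base 100 x 120 mm, 12 mm high, with an upright pocket 48 (x) x 82 (y) mm outside, 40 x 74 mm inside, its rim 52 mm above the table, its floor 13 mm. Origin: under its centre, on the table; z up.
- scanner_grip (a point): Cordless hand scanner, loose, 148 mm tall, 0.16 kg, upright in the cradle, window down. Point: in its grip on the long axis, 122 mm above the window, 26 mm below the top. Grip 28 (x) x 44 (y) mm, from 55 mm above the window to the top; head below it 36 (x) x 70 (y) mm. z up along the body, y along the window's long side (scan line). Lift straight up 55 mm to clear the cradle.
- scanner_window (a point): The centre of the scanner's window, the 36 x 70 mm underside of its head; axes as the scanner's.
- ream1_centre (a point): Bystander: the bottom one of a stack of three paper reams, each 210 (x) x 148 (y) x 50 mm, 1.2 kg, stack 150 mm high, between the scale and the cradle. The point is its centre.
- ream2_centre (a point): Bystander: the middle one of a stack of three paper reams, each 210 (x) x 148 (y) x 50 mm, 1.2 kg, stack 150 mm high, between the scale and the cradle. The point is its centre.
- ream3_centre (a point): Bystander: the top one of a stack of three paper reams, each 210 (x) x 148 (y) x 50 mm, 1.2 kg, stack 150 mm high, between the scale and the cradle. The point is its centre.
- stapler: Bystander: black stapler on the table, 140 (x) x 36 x 54 mm. Origin under its centre.
- pen_pot: Bystander: steel pen pot, 80 mm across, 100 mm high, with pens to 155 mm. Origin under its centre.
- tape_roll: Bystander: roll of parcel tape lying flat near the cradle, 100 mm across, 50 mm high. Origin under its centre.
- tape_dispenser: Bystander: weighted desk tape dispenser, 200 (x) x 70 x 138 mm. Origin under its centre.
- clip_box: Bystander: small carton 75 x 55 x 30 mm. Origin under its centre.
Things that resemble listed ones, but are neither listed nor needed, are in the scene too. What is shaped like the part that bears scanner_grip but orange or red is not meant.

How it is judged:
On the way, in this order (a step that is already met when the one before it is completed fails the run):
1. the parcel sits flush along the scale's rear stop (x of parcel_back in the frame of scale above 0.125 m and angle between the x axis of parcel_back and the x axis of scale, either way round below 0.04 rad and angle between parcel_centre's own z axis and vertical below 0.05 rad and z of parcel_centre in the frame of scale between 0.075 and 0.085 m), for 0.2 s.
2. the scanner is held in the gripper, clear of its cradle (z of scanner_window in the frame of cradle above 0.06 m and contact force between the fingers and scanner above 1 N), for 0.2 s.
At the end, for the whole second after the job is handed in: Parcel flat on the pan, within 5 mm of the rear stop and square to it within 0.04 rad; scanner held still in the fingers, touching nothing else, window 8 to 35 mm above the bar code, within 12 mm of its middle, tilt under 0.12 rad, long side along the row of bars within 0.15 rad (either way round) (all of step 1 and horizontal distance between scanner_window and barcode below 0.012 m and z of scanner_window in the frame of barcode between 0.008 and 0.035 m and angle between scanner_window's own z axis and vertical below 0.12 rad and angle between the y axis of scanner_window and the y axis of barcode, either way round below 0.15 rad and contact force between the fingers and scanner above 1 N and contact force between each of scanner, the arm, the fingers and parcel below 0.05 N and contact force between scanner and scale below 0.05 N and linear speed of scanner below 0.02 m/s); the arm keeps its last pose, push and grip.
It fails at once if a bystander (ream, stapler, pen pot, tape roll, tape dispenser, clip box) is moved more than 20 mm or tipped (distance of any of ream1_centre, ream2_centre, ream3_centre, stapler, pen_pot, tape_roll, tape_dispenser, clip_box from where it was at the start of the episode above 0.02 m or angle between any of ream1_centre, ream2_centre, ream3_centre, stapler, pen_pot, tape_roll, tape_dispenser, clip_box's own z axis and vertical above 0.3 rad).
It fails at once if the parcel is rammed: pushed with more than 45 N (contact force between any of the fingers, the arm and parcel above 45 N).
It also fails if it takes over 61 s, if anything falls off the work surface, if the arm or the gripper's body presses on something with over 40 N, if the wrist force passes 120 N, or if a joint passes its speed limit or range.

## Robot

A 6-joint arm with a two-finger parallel gripper is mounted at the origin on the work surface. World frame = base frame: x ahead of the robot, y to its left, z up, the work surface at z = 0. Lengths are in m, angles in rad, forces in N, time in s.
With the tool pointing down it reaches from about 0.325 to 0.9 m from the base axis. Payload 3.5 kg.
Tool frame: the origin (TCP) lies at the very end of the fingers, on their centre line; the grasp point (between the pads) lies 19 mm behind it; z points along the fingers, y is the line along which they close (so a half turn about z gives the same grasp; the last joint's range is limited). The gripper opens to 85 mm and grips with 20 to 120 N. Pads are 22 mm wide; open, the fingers measure 114 mm over their backs; the gripper's body (76 mm by 85 mm) begins 54 mm behind the grasp point. The pads swing forward as they close: fully open they stand 13 mm farther back than shut.
Start: joints at [1.196, 0.276, -0.026, 1.268, 0, 1.467], TCP at [0.168, 0.602, 0.231] pointing down, gripper open.
Joint ranges: [-3.12, 3.12], [-0.85, 1.88], [-1.08, 1.24], [-1.95, 2.15], [-1.57, 1.53], [-3.14, 3.14]. Speed limits (rad/s): [2.57, 2.57, 3.14, 3.14, 3.14, 3.14].

## Interface

Orientations are given as a unit quaternion [w, x, y, z].
In Python, from cell import get_state, capture, hand_in gives the robot as it stands. The module is installed in compiled form; this text tells all that it offers.
- The arm moves only by the tool drive_tool, never from a script. Its argument "motion" is a list of rows, each an object of numbers: "ax", "ay", "az": the turn, a rotation vector about the tool's x, y, z in units of 6 degrees (1.0 is 6 degrees); "dx", "dy", "dz": the shift along the tool's x, y, z in units of 50 mm (1.0 is 50 mm); "hand": the finger opening in mm, from 0 to 85.4. A call has 1 to 5 rows; each row is the pose to reach, as a shift and turn from the pose commanded when the call began, along the tool's axes at that moment; what a row does not reach only later rows make up. A row lasts 1/8 s, in which the tool goes at most 62.5 mm and 10.7 degrees, less where a joint would pass 70% of its speed; a pose out of reach is approached as far as the arm can. A call with a gripper value outside its range is refused whole. The fingers move at their own pace and stop on an object; the grip force is fixed at half the most. Time passes only in rows, so rows that repeat a pose let the fingers close. It gives the time, the measured TCP pose, the force, the opening and the grip force at its end, in the units of the state.
- get_state(): the state, without advancing time (a new reading comes with each control period).
- capture(name): name is "scene" or "side" or "wrist"; returns a dict with "color" (384x512x3 uint8, red, green, blue), "depth" (384x512 float32, m along the optical axis (not along the pixel's ray), 0 where there is no reading), "fx", "fy", "cx", "cy" (pixels), "rvec" (rotation vector, rad) and "tvec" (3), from world to camera coordinates, as OpenCV has them. Camera axes: x right, y down, z forward; pixel columns grow to the right and rows downward; lengths in m; the calibration is good to about 2 mm. A picture is of the moment at which its call begins.
- hand_in(): hands the job in; it is judged then, once.
The state is a dict: "clock": time; "joint_pos": joint angles; "dq": joint speeds; "joint_efforts": joint torques, N m; "position": TCP position; "tool_rot": TCP orientation; "ft_force": force on the tool from outside, world axes, zero at the start; "moment": the same for the moment, N m; "opening": opening from 0.0 (shut) to 1.0 (fully open); "gripper_force": force on a finger pad.
Only numpy, scipy, OpenCV 4.12 (cv2) and the standard library are available. Lean on these libraries where they do the work, as an engineer would, in place of code of your own. Each camera call takes 0.05 s, during which the arm holds its last target. There are 200 camera calls.

## Working session

There is one attempt and no reset: what is moved stays moved. The work goes in short steps, Python scripts to look and compute and a tool call to move; the robot and the scene stay as the last step left them, time stands still between calls to the robot, and variables do not carry over. Pictures are saved under pics/ and viewed, at most 10 in all, crops included, and the job is handed in when it is done.

Besides the shell and the picture viewer there is one more tool, called after "Emit:" in YAML: its name, and indented under it one key for each argument. drive_tool: Moves the arm, as the interface text tells. Its arguments: {"type":"object","properties":{"motion":{"type":"array"}},"required":["motion"]}

```bash
mkdir -p pics
cat > h.py <<'E'
import numpy as np, cv2
from cell import get_state, capture, hand_in
def save(n,f):
    c=capture(n); np.savez(f'{f}.npz',**c); cv2.imwrite(f'pics/{f}.png',c['color'][:,:,::-1]); return c
def load(f): return dict(np.load(f'{f}.npz'))
def cloud(c):
    v,u=np.mgrid[:384,:512]; d=c['depth']
    p=np.stack([(u-c['cx'])/c['fx']*d,(v-c['cy'])/c['fy']*d,d],-1)
    R=cv2.Rodrigues(c['rvec'])[0]; return (p-c['tvec'].reshape(3))@R
E
python3 - <<'E'
from h import *
a=save('scene','s0'); b=save('side','d0')
cv2.imwrite('pics/s0b.png',cv2.resize(a['color'][:,:,::-1],(800,600),interpolation=cv2.INTER_CUBIC))
cv2.imwrite('pics/d0b.png',cv2.resize(b['color'][:,:,::-1],(800,600),interpolation=cv2.INTER_CUBIC))
print(get_state())
for c in (a,b): print(c['fx'],c['tvec'],c['rvec'])
E
```

```text
{'clock': 0.1, 'joint_pos': array([ 1.19561491e+00,  2.77053212e-01, -2.77288654e-02,  1.26802703e+00,
       -7.72101960e-06,  1.46742342e+00]), 'dq': array([ 0.00043843, -0.0005723 ,  0.00221672,  0.00064814, -0.00012575,
        0.00119181]), 'joint_efforts': array([ 5.35623940e-05, -4.46707284e+01,  2.96128929e+01,  8.43322923e-03,
       -1.32264918e-04,  5.79165473e-06]), 'position': array([0.16753092, 0.60139345, 0.23028085]), 'tool_rot': array([-2.34764626e-04,  1.35486207e-01,  9.90778721e-01, -9.78633539e-04]), 'ft_force': array([-0.31657391, -0.60300269,  0.91911936]), 'moment': array([ 0.04173198,  0.02286937, -0.01825957]), 'gripper_force': 0.0, 'opening': 0.9967273808424049}
446.56629664774584 [-0.07605452 -0.37884769  2.04440531] [ 1.89638616  1.62810486 -0.65101745]
380.11128765455715 [-0.4847711   0.30241601  1.10541129] [ 2.30815634 -0.68798989  0.27168392]
```

View pics/s0b.png

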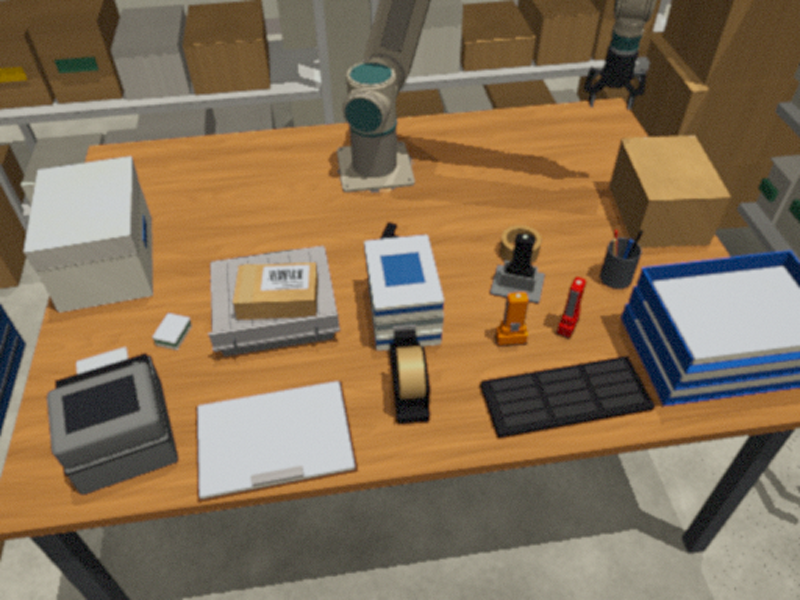

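View pics/d0b.png

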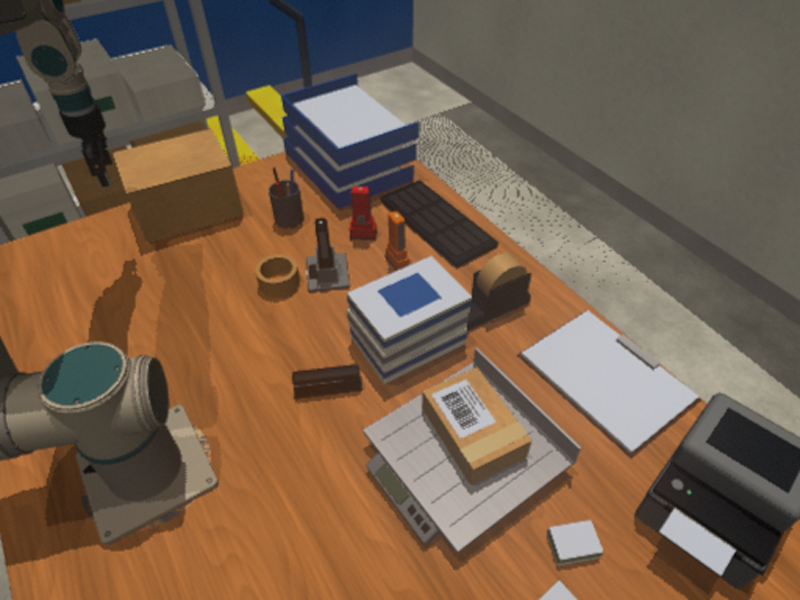

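The scene view shows the brown parcel at (275,287) on the steel pan, the reams at (403,290), and the black scanner in its grey cradle at (521,262). The orange (513,320) and red (571,305) lookalikes stand free on the table, so the black one in the cradle is the one meant. The side view shows the scanner at (322,245), the parcel at (475,420) and the pan, whose stop is the far right flange.

```bash
python3 - <<'E'
from h import *
for f in ('s0','d0'):
    c=load(f); P=cloud(c); 
    s=512/800
    px={'s0':dict(parcel=(275,290),pan=(225,325),scan=(523,240),ream=(403,268),cradle=(505,288),tape=(505,250),pot=(622,250),clip=(172,328)),
        'd0':dict(parcel=(500,440),pan=(470,520),scan=(322,225),ream=(410,295),cradle=(338,275),stap=(325,372),lid=(500,278))}[f]
    for k,(u,v) in px.items(): print(f,k,P[int(v*s),int(u*s)].round(3))
    def rect(name,lo,hi,cx,cy,r):
        m=(P[...,2]>lo)&(P[...,2]<hi)&(abs(P[...,0]-cx)<r)&(abs(P[...,1]-cy)<r)&(c['depth']>0)
        q=P[m]; 
        if len(q)<10: print(name,len(q));return
        (x,y),(w,h),a=cv2.minAreaRect((q[:,:2]*1000).astype(np.float32)); print(f,name,len(q),round(x),round(y),round(w),round(h),round(a,1),'z',np.median(q[:,2]).round(4), 'ext',q.min(0).round(3),q.max(0).round(3))
    p=P[int(px['parcel'][1]*s),int(px['parcel'][0]*s)]
    rect('parcel',.1,.12,p[0],p[1],.15)
    rect('pan',.044,.056,p[0],p[1],.19)
    rect('stop',.085,.104,p[0]+.1,p[1],.19)
    q=P[int(px['scan'][1]*s),int(px['scan'][0]*s)]
    rect('grip',.09,.17,q[0],q[1],.06)
    rect('griptop',.145,.17,q[0],q[1],.06)
    rect('pocket',.045,.056,q[0],q[1],.06)
    rect('base',.008,.016,q[0],q[1],.1)
    r=P[int(px['ream'][1]*s),int(px['ream'][0]*s)]
    rect('reamtop',.14,.16,r[0],r[1],.16)
E
python3 - <<'E'
from h import *
c=load('s0')['color'][140:200,290:400,::-1]; d=load('d0')['color'][110:200,150:280,::-1]
o=np.zeros((560,800,3),np.uint8)
o[:240,:440]=cv2.resize(c,(440,240),interpolation=2); x=cv2.resize(d,(455,315),interpolation=2); o[240:555,:455]=x
cv2.imwrite('pics/crop.png',o)
E
```

```text
s0 parcel [ 0.561 -0.291  0.109]
s0 pan [ 0.594 -0.412  0.046]
s0 scan [0.54  0.276 0.16 ]
s0 ream [ 0.577 -0.007  0.15 ]
s0 cradle [0.551 0.247 0.017]
s0 tape [0.436 0.275 0.03 ]
s0 pot [0.513 0.546 0.061]
s0 clip [ 0.562 -0.536  0.026]
s0 parcel 1337 538 -292 181 131 84.3 z 0.1095 ext [ 0.47  -0.385  0.1  ] [ 0.608 -0.196  0.118]
s0 pan 1760 520 -306 288 280 2.8 z 0.05 ext [ 0.371 -0.451  0.044] [ 0.668 -0.16   0.056]
s0 stop 482 570 -303 172 279 2.9 z 0.093 ext [ 0.484 -0.438  0.085] [ 0.663 -0.16   0.104]
s0 grip 236 535 283 46 33 65.5 z 0.1342 ext [0.514 0.259 0.09 ] [0.554 0.308 0.165]
s0 griptop 87 535 282 44 31 59.5 z 0.1567 ext [0.514 0.261 0.145] [0.553 0.308 0.165]
s0 pocket 101 533 284 83 54 64.0 z 0.0492 ext [0.494 0.239 0.045] [0.573 0.326 0.056]
s0 base 227 517 269 163 151 82.2 z 0.0116 ext [0.442 0.193 0.008] [0.599 0.354 0.016]
s0 reamtop 1906 583 -8 149 219 89.6 z 0.1494 ext [ 0.473 -0.083  0.14 ] [0.693 0.068 0.157]
d0 parcel [ 0.542 -0.352  0.11 ]
d0 pan [ 0.43  -0.417  0.05 ]
d0 scan [0.532 0.279 0.158]
d0 ream [ 0.583 -0.004  0.148]
d0 cradle [0.547 0.258 0.01 ]
d0 stap [ 0.371 -0.02   0.056]
d0 lid [ 0.79  -0.047  0.122]
d0 parcel 2438 536 -289 180 122 84.5 z 0.1092 ext [ 0.468 -0.384  0.1  ] [ 0.604 -0.202  0.115]
d0 pan 5429 513 -304 277 281 3.0 z 0.049 ext [ 0.369 -0.451  0.044] [ 0.658 -0.162  0.056]
d0 stop 558 603 -380 242 423 22.7 z 0.0927 ext [ 0.467 -0.542  0.085] [ 0.796 -0.162  0.104]
d0 grip 169 532 281 46 28 60.4 z 0.1412 ext [0.513 0.26  0.092] [0.552 0.308 0.163]
d0 griptop 78 532 283 44 25 61.7 z 0.1571 ext [0.514 0.26  0.145] [0.552 0.308 0.163]
d0 pocket 75 533 286 86 48 65.1 z 0.0501 ext [0.496 0.241 0.045] [0.567 0.334 0.055]
d0 base 352 500 298 121 169 65.3 z 0.0117 ext [0.433 0.214 0.008] [0.598 0.358 0.016]
d0 reamtop 2309 581 -6 152 212 89.4 z 0.1493 ext [ 0.474 -0.082  0.14 ] [0.687 0.071 0.156]
```

View pics/crop.png

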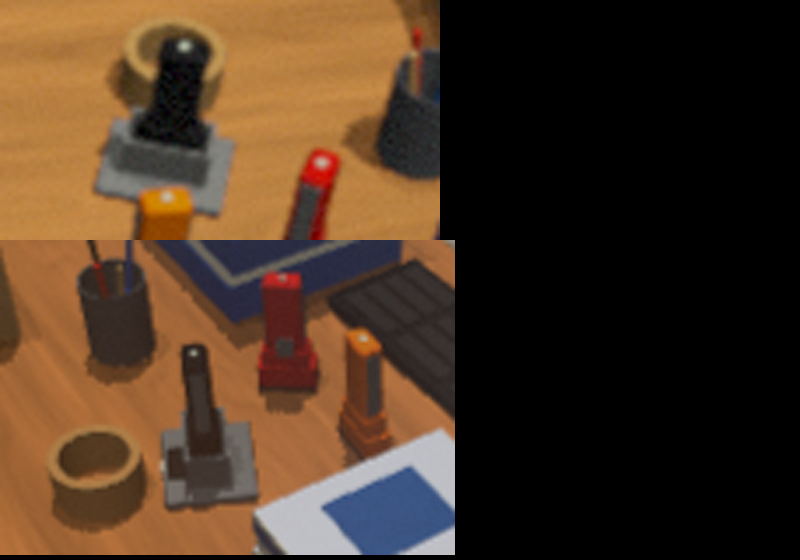

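The crop confirms it: the black scanner stands in the grey cradle (180,110 in the upper view), and the orange (165,210) and red (320,190) ones have no cradle. Next is the first move, towards the open side of the pan.

```bash
cat >> h.py <<'E'
from scipy.spatial.transform import Rotation as Ro
def plan(pos,ydeg):
    s=get_state(); q=s['tool_rot']; R=Ro.from_quat([q[1],q[2],q[3],q[0]])
    c,t=np.cos(np.radians(ydeg)),np.sin(np.radians(ydeg))
    T=Ro.from_matrix(np.array([[-t,c,0],[c,t,0],[0,0,-1.]]))
    T=min((T,T*Ro.from_euler('z',180,degrees=True)),key=lambda a:(R.inv()*a).magnitude())
    d=R.inv().apply(np.array(pos)-s['position'])/.05; a=np.degrees((R.inv()*T).as_rotvec())/6
    print('d',d.round(3),'a',a.round(3),'pos',s['position'].round(4),'F',s['ft_force'].round(2),'t',s['clock'],'grip',s['opening'],s['gripper_force'])
E
python3 -c "
from h import *
plan([.42,.25,.27],92.9);plan([.427,-.309,.26],92.9)"
```

```text
d [-6.751 -5.416 -0.785] a [-0.019 -0.005 -3.079] pos [0.1675 0.6014 0.2303] F [-0.32 -0.6   0.92] t 0.1 grip 0.9967273808424049 0.0
d [ -9.887 -16.147  -0.564] a [-0.019 -0.005 -3.079] pos [0.1675 0.6014 0.2303] F [-0.32 -0.6   0.92] t 0.1 grip 0.9967273808424049 0.0
```

Emit:
drive_tool:
  motion:
    - {"dx":-1,"dy":-0.8,"dz":-0.4,"az":-0.6,"hand":85}
    - {"dx":-2,"dy":-1.6,"dz":-0.8,"az":-1.2,"hand":85}
    - {"dx":-3,"dy":-2.4,"dz":-0.8,"az":-1.8,"hand":85}
    - {"dx":-4,"dy":-3.2,"dz":-0.8,"az":-2.4,"hand":85}
    - {"dx":-4.9,"dy":-3.9,"dz":-0.8,"az":-3.08,"hand":85}

```text
schema error: expected keys ax, ay, az, dx, dy, dz, hand
```

```bash
python3 -c "
from h import *
plan([.42,.22,.27],92.9);plan([.427,-.309,.26],92.9)"
```

```text
d [-6.912 -5.994 -0.784] a [-0.019 -0.005 -3.079] pos [0.1675 0.6014 0.2303] F [-0.32 -0.6   0.92] t 0.1 grip 0.9967273808424049 0.0
d [ -9.887 -16.147  -0.564] a [-0.019 -0.005 -3.079] pos [0.1675 0.6014 0.2303] F [-0.32 -0.6   0.92] t 0.1 grip 0.9967273808424049 0.0
```

All keys are needed in each row.

Emit:
drive_tool:
  motion:
    - {"ax":0,"ay":0,"az":-0.6,"dx":-0.8,"dy":-0.7,"dz":-0.4,"hand":85}
    - {"ax":0,"ay":0,"az":-1.2,"dx":-1.6,"dy":-1.4,"dz":-0.8,"hand":85}
    - {"ax":0,"ay":0,"az":-1.8,"dx":-2.4,"dy":-2.1,"dz":-0.8,"hand":85}
    - {"ax":0,"ay":0,"az":-2.4,"dx":-3.2,"dy":-2.8,"dz":-0.8,"hand":85}
    - {"ax":0,"ay":0,"az":-3.08,"dx":-4.0,"dy":-3.5,"dz":-0.8,"hand":85}

```text
clock: 0.72
position: [0.3139, 0.3781, 0.271]
tool_rot: [-0.0, -0.027, 1.0, -0.0]
ft_force: [0.8, -0.7, 0.1]
opening: 0.995
gripper_force: 0.0
```

```bash
python3 -c "
from h import *
plan([.42,.22,.27],92.9);plan([.427,-.309,.26],92.9)"
```

```text
d [-1.95  -3.271  0.02 ] a [-0.003 -0.002  0.027] pos [0.3139 0.3781 0.271 ] F [ 0.77 -0.73  0.12] t 0.725 grip 0.9948727076242282 0.0
d [ -1.524 -13.844   0.224] a [-0.003 -0.002  0.027] pos [0.3139 0.3781 0.271 ] F [ 0.77 -0.73  0.12] t 0.725 grip 0.9948727076242282 0.0
```

Emit:
drive_tool:
  motion:
    - {"ax":0,"ay":0,"az":0,"dx":-0.8,"dy":-0.8,"dz":0,"hand":85}
    - {"ax":0,"ay":0,"az":0,"dx":-1.4,"dy":-1.7,"dz":0,"hand":85}
    - {"ax":0,"ay":0,"az":0,"dx":-1.8,"dy":-2.7,"dz":0,"hand":85}
    - {"ax":0,"ay":0,"az":0,"dx":-1.8,"dy":-3.7,"dz":0,"hand":85}
    - {"ax":0,"ay":0,"az":0,"dx":-1.8,"dy":-4.7,"dz":0,"hand":85}

```text
clock: 1.35
position: [0.4151, 0.1479, 0.2708]
tool_rot: [-0.0, -0.025, 1.0, -0.0]
ft_force: [0.7, -0.3, 0.3]
opening: 0.994
gripper_force: 0.0
```

Emit:
drive_tool:
  motion:
    - {"ax":0,"ay":0,"az":0,"dx":0,"dy":-1,"dz":0,"hand":85}
    - {"ax":0,"ay":0,"az":0,"dx":0,"dy":-2,"dz":0,"hand":85}
    - {"ax":0,"ay":0,"az":0,"dx":0,"dy":-3,"dz":0,"hand":85}
    - {"ax":0,"ay":0,"az":0,"dx":0,"dy":-4,"dz":0,"hand":85}
    - {"ax":0,"ay":0,"az":0,"dx":0.1,"dy":-5,"dz":0,"hand":85}

```text
clock: 1.98
position: [0.4227, -0.1019, 0.271]
tool_rot: [-0.0, -0.025, 1.0, 0.0]
ft_force: [0.6, -0.1, -0.6]
opening: 0.994
gripper_force: 0.0
```

```bash
python3 -c "
from h import *
plan([.427,-.309,.26],92.9)"
```

```text
d [ 0.123 -4.142  0.22 ] a [ 0.002 -0.     0.001] pos [ 0.4227 -0.1019  0.271 ] F [ 0.59 -0.13 -0.59] t 1.975 grip 0.993987755459269 0.0
```

Emit:
drive_tool:
  motion:
    - {"ax":0,"ay":0,"az":0,"dx":0.1,"dy":-1,"dz":0,"hand":85}
    - {"ax":0,"ay":0,"az":0,"dx":0.15,"dy":-2,"dz":0,"hand":85}
    - {"ax":0,"ay":0,"az":0,"dx":0.15,"dy":-3,"dz":0.2,"hand":85}
    - {"ax":0,"ay":0,"az":0,"dx":0.15,"dy":-3.7,"dz":0.4,"hand":85}
    - {"ax":0,"ay":0,"az":0,"dx":0.15,"dy":-3.94,"dz":0.4,"hand":85}

```text
clock: 2.6
position: [0.4246, -0.2985, 0.2498]
tool_rot: [-0.001, -0.024, 1.0, 0.001]
ft_force: [0.7, 0.7, 0.2]
opening: 0.994
gripper_force: 0.0
```

Run:
```python
from h import *
plan([.427,-.299,.058],92.9)
c=save('wrist','w1'); P=cloud(c); m=c['depth']>0
def rect(n,lo,hi):
    k=m&(P[...,2]>lo)&(P[...,2]<hi)&(P[...,0]>.36)&(abs(P[...,1]+.3)<.16); q=P[k]
    if len(q)<20: print(n,len(q)); return
    print(n,len(q),cv2.minAreaRect((q[:,:2]*1000).astype(np.float32)),q.min(0).round(3),q.max(0).round(3))
rect('parcel',.104,.114);rect('pan',.044,.056)
```

```text
d [-0.055 -0.02   3.836] a [ 0.02  -0.019 -0.021] pos [ 0.4246 -0.2985  0.2498] F [0.71 0.7  0.2 ] t 2.6 grip 0.9935635758565284 0.0
parcel 18354 ((535.8997802734375, -288.4808349609375), (179.9501190185547, 121.28596496582031), 84.38771057128906) [ 0.468 -0.383  0.104] [ 0.605 -0.198  0.114]
pan 28139 ((510.33721923828125, -303.1228332519531), (271.5461120605469, 280.3648986816406), 3.0779552459716797) [ 0.368 -0.45   0.044] [ 0.652 -0.158  0.056]
```

View pics/w1.png

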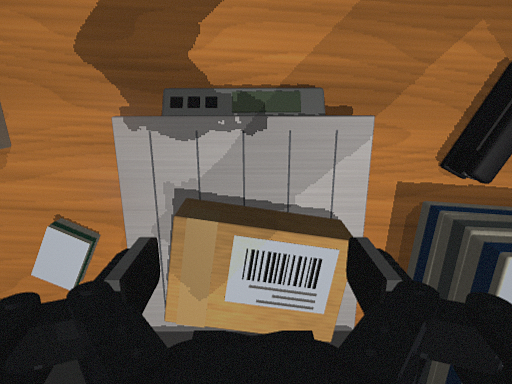

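The wrist view shows the parcel (255,270), turned about 8.5° from the pan. There is free pan in front of it, and the bar code is at (282,268).

Emit:
drive_tool:
  motion:
    - {"ax":0,"ay":0,"az":0,"dx":0.2,"dy":0,"dz":1,"hand":85}
    - {"ax":0,"ay":0,"az":0,"dx":0.2,"dy":0,"dz":2,"hand":85}
    - {"ax":0,"ay":0,"az":0,"dx":0.2,"dy":0,"dz":3,"hand":85}
    - {"ax":0,"ay":0,"az":0,"dx":0.2,"dy":0,"dz":3.6,"hand":85}
    - {"ax":0,"ay":0,"az":0,"dx":0.2,"dy":0,"dz":3.8,"hand":85}

```text
clock: 3.28
position: [0.4143, -0.2955, 0.0597]
tool_rot: [-0.001, -0.026, 1.0, 0.002]
ft_force: [-0.3, -0.1, 0.7]
opening: 0.997
gripper_force: 0.0
```

Emit:
drive_tool:
  motion:
    - {"ax":0,"ay":0,"az":0,"dx":-0.15,"dy":0,"dz":0,"hand":85}
    - {"ax":0,"ay":0,"az":0,"dx":-0.3,"dy":0,"dz":0,"hand":85}
    - {"ax":0,"ay":0,"az":0,"dx":-0.4,"dy":0,"dz":0,"hand":85}
    - {"ax":0,"ay":0,"az":0,"dx":-0.5,"dy":0,"dz":0,"hand":85}
    - {"ax":0,"ay":0,"az":0,"dx":-0.6,"dy":0,"dz":0,"hand":85}

```text
clock: 3.9
position: [0.446, -0.2965, 0.0617]
tool_rot: [0.0, -0.025, 1.0, -0.0]
ft_force: [0.5, 0.8, 0.7]
opening: 0.996
gripper_force: 0.0
```

Emit:
drive_tool:
  motion:
    - {"ax":0,"ay":0,"az":0,"dx":-0.08,"dy":0,"dz":0,"hand":85}
    - {"ax":0,"ay":0,"az":0,"dx":-0.16,"dy":0,"dz":0,"hand":85}
    - {"ax":0,"ay":0,"az":0,"dx":-0.24,"dy":0,"dz":0,"hand":85}
    - {"ax":0,"ay":0,"az":0,"dx":-0.32,"dy":0,"dz":0,"hand":85}
    - {"ax":0,"ay":0,"az":0,"dx":-0.4,"dy":0,"dz":0,"hand":85}

```text
clock: 4.53
position: [0.4652, -0.2956, 0.0612]
tool_rot: [-0.0, -0.025, 1.0, -0.0]
ft_force: [-2.6, -1.0, -0.6]
opening: 0.998
gripper_force: 1.2
```

Emit:
drive_tool:
  motion:
    - {"ax":0,"ay":0,"az":0,"dx":-0.08,"dy":0,"dz":0,"hand":85}
    - {"ax":0,"ay":0,"az":0,"dx":-0.16,"dy":0,"dz":0,"hand":85}
    - {"ax":0,"ay":0,"az":0,"dx":-0.24,"dy":0,"dz":0,"hand":85}
    - {"ax":0,"ay":0,"az":0,"dx":-0.3,"dy":0,"dz":0,"hand":85}
    - {"ax":0,"ay":0,"az":0,"dx":-0.35,"dy":0,"dz":0,"hand":85}

```text
clock: 5.15
position: [0.4831, -0.2944, 0.0612]
tool_rot: [-0.0, -0.025, 1.0, 0.0]
ft_force: [-2.1, -1.4, -0.8]
opening: 0.999
gripper_force: 1.0
```

```bash
cat >> h.py <<'E'
def parcel(name,f):
    c=save(name,f); P=cloud(c)
    k=(c['depth']>0)&(P[...,2]>.104)&(P[...,2]<.114)&(P[...,0]>.36)&(abs(P[...,1]+.3)<.15)&(P[...,0]<.7)
    rgb=c['color'].astype(int); k&=(rgb.sum(-1)>200)
    k=cv2.morphologyEx(k.astype(np.uint8),cv2.MORPH_OPEN,np.ones((3,3)))>0; q=P[k]
    print(name,len(q),cv2.minAreaRect((q[:,:2]*1000).astype(np.float32)),q.min(0).round(3),q.max(0).round(3))
E
python3 - <<'E'
from h import *
print(get_state()['position'],get_state()['ft_force'])
parcel('side','d2')
E
```

```text
[ 0.48310802 -0.2944226   0.0612443 ] [-2.12766984 -1.42884811 -0.82234954]
side 1162 ((557.3677978515625, -298.57904052734375), (119.79270935058594, 144.55062866210938), 0.3348027765750885) [ 0.498 -0.371  0.104] [ 0.617 -0.226  0.114]
```

Emit:
drive_tool:
  motion:
    - {"ax":0,"ay":0,"az":0,"dx":-0.08,"dy":0,"dz":0,"hand":85}
    - {"ax":0,"ay":0,"az":0,"dx":-0.16,"dy":0,"dz":0,"hand":85}
    - {"ax":0,"ay":0,"az":0,"dx":-0.24,"dy":0,"dz":0,"hand":85}
    - {"ax":0,"ay":0,"az":0,"dx":-0.3,"dy":0,"dz":0,"hand":85}
    - {"ax":0,"ay":0,"az":0,"dx":-0.36,"dy":0,"dz":0,"hand":85}

```text
clock: 5.82
position: [0.5008, -0.2933, 0.0613]
tool_rot: [-0.0, -0.026, 1.0, 0.0]
ft_force: [-3.5, -0.1, 1.7]
opening: 0.997
gripper_force: 1.7
```

Emit:
drive_tool:
  motion:
    - {"ax":0,"ay":0,"az":0,"dx":-0.03,"dy":0,"dz":0,"hand":85}
    - {"ax":0,"ay":0,"az":0,"dx":-0.06,"dy":0,"dz":0,"hand":85}
    - {"ax":0,"ay":0,"az":0,"dx":-0.09,"dy":0,"dz":0,"hand":85}
    - {"ax":0,"ay":0,"az":0,"dx":-0.12,"dy":0,"dz":0,"hand":85}
    - {"ax":0,"ay":0,"az":0,"dx":-0.15,"dy":0,"dz":0,"hand":85}

```text
clock: 6.45
position: [0.5084, -0.2931, 0.0613]
tool_rot: [0.0, -0.025, 1.0, 0.0]
ft_force: [-3.2, 0.3, 0.8]
opening: 0.992
gripper_force: 1.5
```

Run:
```python
from h import *
print(get_state()['position'],get_state()['ft_force'])
parcel('side','d3')
```

```text
[ 0.50844274 -0.29314192  0.06126682] [-3.15011185  0.26179493  0.83293847]
side 1027 ((581.2435302734375, -299.87030029296875), (119.24424743652344, 134.99288940429688), 2.6924781799316406) [ 0.525 -0.369  0.104] [ 0.643 -0.23   0.114]
```

Emit:
drive_tool:
  motion:
    - {"ax":0,"ay":0,"az":0,"dx":-0.02,"dy":0,"dz":0,"hand":85}
    - {"ax":0,"ay":0,"az":0,"dx":-0.04,"dy":0,"dz":0,"hand":85}
    - {"ax":0,"ay":0,"az":0,"dx":-0.05,"dy":0,"dz":0,"hand":85}
    - {"ax":0,"ay":0,"az":0,"dx":-0.05,"dy":0,"dz":0,"hand":85}

```text
clock: 7.0
position: [0.511, -0.2931, 0.0613]
tool_rot: [0.0, -0.025, 1.0, 0.0]
ft_force: [-3.2, 0.8, 0.5]
opening: 1.0
gripper_force: 1.2
```

Emit:
drive_tool:
  motion:
    - {"ax":0,"ay":0,"az":0,"dx":-0.02,"dy":0,"dz":0,"hand":85}
    - {"ax":0,"ay":0,"az":0,"dx":-0.02,"dy":0,"dz":0,"hand":85}

```text
clock: 7.25
position: [0.512, -0.293, 0.0613]
tool_rot: [0.0, -0.025, 1.0, -0.0]
ft_force: [-1.9, 0.3, 0.8]
opening: 0.995
gripper_force: 1.1
```

Emit:
drive_tool:
  motion:
    - {"ax":0,"ay":0,"az":0,"dx":-0.02,"dy":0,"dz":0,"hand":85}
    - {"ax":0,"ay":0,"az":0,"dx":-0.04,"dy":0,"dz":0,"hand":85}

```text
clock: 7.5
position: [0.5125, -0.293, 0.0613]
tool_rot: [-0.002, -0.025, 1.0, -0.0]
ft_force: [-8.5, -1.7, 3.6]
opening: 0.996
gripper_force: 4.1
```

Emit:
drive_tool:
  motion:
    - {"ax":0,"ay":0,"az":0,"dx":-0.02,"dy":0,"dz":0,"hand":85}
    - {"ax":0,"ay":0,"az":0,"dx":-0.02,"dy":0,"dz":0,"hand":85}

```text
clock: 7.75
position: [0.5124, -0.293, 0.0613]
tool_rot: [-0.003, -0.025, 1.0, -0.0]
ft_force: [-9.4, -1.9, 4.5]
opening: 0.998
gripper_force: 4.7
```

Run:
```python
from h import *
print(get_state()['position'],get_state()['ft_force'])
parcel('side','d4');parcel('scene','s4')
```

```text
[ 0.51243361 -0.29302884  0.06131618] [-9.44688319 -1.881077    4.48068608]
side 1017 ((586.2775268554688, -302.00372314453125), (117.52275848388672, 130.74172973632812), 3.6202683448791504) [ 0.531 -0.368  0.104] [ 0.648 -0.234  0.114]
scene 1206 ((583.8773803710938, -279.29803466796875), (126.29075622558594, 180.29808044433594), 2.9799866676330566) [ 0.516 -0.368  0.104] [ 0.649 -0.187  0.114]
```

Emit:
drive_tool:
  motion:
    - {"ax":0,"ay":0,"az":0,"dx":-0.015,"dy":0,"dz":0,"hand":85}
    - {"ax":0,"ay":0,"az":0,"dx":-0.03,"dy":0,"dz":0,"hand":85}
    - {"ax":0,"ay":0,"az":0,"dx":-0.03,"dy":0,"dz":0,"hand":85}
    - {"ax":0,"ay":0,"az":0,"dx":-0.03,"dy":0,"dz":0,"hand":85}

```text
clock: 8.35
position: [0.5124, -0.2931, 0.0613]
tool_rot: [-0.004, -0.025, 1.0, -0.0]
ft_force: [-13.4, -2.7, 7.6]
opening: 0.999
gripper_force: 6.7
```

The force rises while the position stays at 0.5124, so the parcel is against the stop. I back off and rise for a wrist look.

Emit:
drive_tool:
  motion:
    - {"ax":0,"ay":0,"az":0,"dx":0.1,"dy":0,"dz":0,"hand":85}
    - {"ax":0,"ay":0,"az":0,"dx":0.6,"dy":0,"dz":0,"hand":85}
    - {"ax":0,"ay":0,"az":0,"dx":0.9,"dy":0,"dz":-0.5,"hand":85}
    - {"ax":0,"ay":0,"az":0,"dx":1.2,"dy":0,"dz":-1.4,"hand":85}
    - {"ax":0,"ay":0,"az":0,"dx":1.4,"dy":0,"dz":-2.4,"hand":85}

```text
clock: 8.98
position: [0.4467, -0.2962, 0.1824]
tool_rot: [0.001, -0.025, 1.0, 0.0]
ft_force: [1.0, -0.5, -0.5]
opening: 0.993
gripper_force: 0.0
```

Emit:
drive_tool:
  motion:
    - {"ax":0,"ay":0,"az":0,"dx":0,"dy":0,"dz":-1,"hand":85}
    - {"ax":0,"ay":0,"az":0,"dx":0,"dy":0,"dz":-1.9,"hand":85}
    - {"ax":0,"ay":0,"az":0,"dx":0,"dy":0,"dz":-1.9,"hand":85}

```text
clock: 9.35
position: [0.45, -0.2986, 0.282]
tool_rot: [0.005, -0.025, 1.0, -0.004]
ft_force: [0.6, -0.9, -0.6]
opening: 0.993
gripper_force: 0.0
```

Run:
```python
from h import *
parcel('wrist','w5'); c=load('w5'); P=cloud(c)
k=(P[...,2]>.044)&(P[...,2]<.056)&(P[...,0]>.36)&(abs(P[...,1]+.3)<.16)
q=P[k&(c['depth']>0)]; print(cv2.minAreaRect((q[:,:2]*1000).astype(np.float32)))
parcel('side','d5')
P=cloud(load('d5'));k=(P[...,2]>.0975)&(P[...,2]<.102)&(P[...,0]>.6)&(P[...,0]<.69)&(abs(P[...,1]+.3)<.15);q=P[k];i=np.argsort(q[:,1]);print(q[i][::12].round(3))
plan([.533,.284,.27],64.5)
```

```text
wrist 13812 ((583.071533203125, -276.24627685546875), (121.80036926269531, 179.8529510498047), 3.437610149383545) [ 0.519 -0.369  0.108] [ 0.648 -0.184  0.114]
((507.9347229003906, -303.81939697265625), (275.5619201660156, 280.5308532714844), 3.029893398284912)
side 1801 ((583.6994018554688, -278.4696960449219), (122.82820892333984, 179.49090576171875), 2.4591856002807617) [ 0.52  -0.37   0.104] [ 0.648 -0.189  0.114]
[[ 0.653 -0.424  0.098]]
d [-2.299 11.512  0.131] a [-0.006  0.03   4.737] pos [ 0.4475 -0.2967  0.277 ] F [-0.2   0.16 -1.22] t 9.45 grip 0.993947910453012 0.0
```

View pics/w5.png

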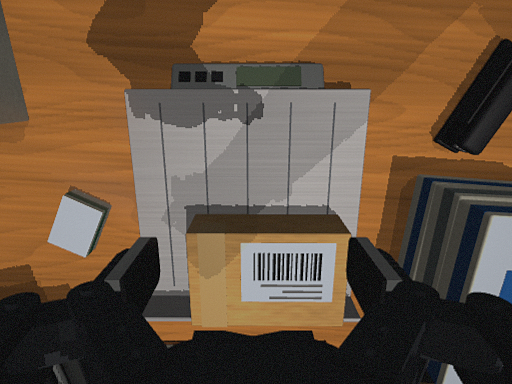

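The parcel now lies square along the stop, with the bar code centre at pixel (287,267). Next I go to the scanner.

Emit:
drive_tool:
  motion:
    - {"ax":0,"ay":0,"az":0.5,"dx":-0.2,"dy":1.1,"dz":0,"hand":85}
    - {"ax":0,"ay":0,"az":1,"dx":-0.4,"dy":2.2,"dz":0,"hand":85}
    - {"ax":0,"ay":0,"az":1.5,"dx":-0.6,"dy":3.3,"dz":0,"hand":85}
    - {"ax":0,"ay":0,"az":2,"dx":-0.8,"dy":4.4,"dz":0,"hand":85}
    - {"ax":0,"ay":0,"az":2.5,"dx":-1.0,"dy":5.5,"dz":0,"hand":85}

```text
clock: 10.07
position: [0.4817, -0.017, 0.2743]
tool_rot: [-0.001, 0.106, 0.994, 0.0]
ft_force: [1.2, -0.3, -0.5]
opening: 0.993
gripper_force: 0.0
```

Run:
```python
from h import *
plan([.525,.266,.27],64.5)
c=load('w5');P=cloud(c);print(P[262:272,282:292].mean((0,1)))
```

```text
d [0.35  5.715 0.09 ] a [ 0.003 -0.024  2.217] pos [ 0.4817 -0.017   0.2743] F [ 1.2  -0.34 -0.46] t 10.075 grip 0.9925834321269615 0.0
[ 0.56247692 -0.25603591  0.11149851]
```

Emit:
drive_tool:
  motion:
    - {"ax":0,"ay":0,"az":0.5,"dx":-0.2,"dy":1.1,"dz":0,"hand":85}
    - {"ax":0,"ay":0,"az":1,"dx":-0.4,"dy":2.2,"dz":0,"hand":85}
    - {"ax":0,"ay":0,"az":1.5,"dx":-0.6,"dy":3.3,"dz":0,"hand":85}
    - {"ax":0,"ay":0,"az":2,"dx":-0.8,"dy":4.4,"dz":0,"hand":85}
    - {"ax":0,"ay":0,"az":2.2,"dx":-0.9,"dy":5.5,"dz":0,"hand":85}

```text
clock: 10.7
position: [0.5839, 0.2423, 0.2737]
tool_rot: [-0.001, 0.219, 0.976, -0.0]
ft_force: [0.5, -0.3, 1.0]
opening: 0.996
gripper_force: 0.0
```

Emit:
drive_tool:
  motion:
    - {"ax":0,"ay":0,"az":0,"dx":0,"dy":0.3,"dz":0,"hand":85}
    - {"ax":0,"ay":0,"az":0,"dx":0,"dy":0.3,"dz":0,"hand":85}

```text
clock: 10.95
position: [0.5898, 0.2543, 0.2742]
tool_rot: [-0.001, 0.218, 0.976, -0.001]
ft_force: [-0.2, -0.2, 0.3]
opening: 1.0
gripper_force: 0.0
```

Run:
```python
from h import *
plan([.533,.284,.27],64.5)
c=save('wrist','w6'); P=cloud(c); m=c['depth']>0
for n,lo,hi in (('top',.152,.168),('grip',.1,.168),('pocket',.047,.055)):
    k=m&(P[...,2]>lo)&(P[...,2]<hi)&(np.hypot(P[...,0]-.533,P[...,1]-.284)<.06); q=P[k]
    if len(q)>5: print(n,len(q),cv2.minAreaRect((q[:,:2]*1000).astype(np.float32)),q[:,2].max())
```

```text
d [1.281 0.053 0.086] a [-0.022 -0.022  0.049] pos [0.5898 0.2543 0.2742] F [-0.19 -0.2   0.27] t 10.95 grip 1.000127928218828 0.0
top 1910 ((531.9488525390625, 286.955322265625), (45.098045349121094, 28.069759368896484), 66.41748046875) 0.16366812641382333
grip 1913 ((531.8394165039062, 286.9557189941406), (45.46735763549805, 27.953771591186523), 64.98173522949219) 0.16366812641382333
pocket 931 ((531.9192504882812, 287.0279846191406), (82.2093276977539, 48.09608459472656), 65.85112762451172) 0.05495140373295072
```

View pics/w6.png

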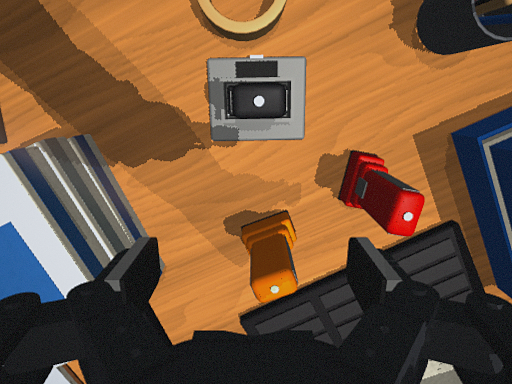

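The wrist view shows the black scanner in its cradle at (259,101), with the orange one at (270,260) and the red one at (385,195) well clear of the straight descent. I go over the scanner and down.

Run:
```python
from h import *
plan([.532,.286,.19],65.5)
```

```text
d [1.319 0.102 1.696] a [-0.022 -0.019 -0.129] pos [0.5897 0.2533 0.2747] F [-0.76 -0.18  0.22] t 11.0 grip 0.9901758222188458 0.0
```

Emit:
drive_tool:
  motion:
    - {"ax":0,"ay":0,"az":-0.13,"dx":0.8,"dy":0.1,"dz":0,"hand":85}
    - {"ax":0,"ay":0,"az":-0.13,"dx":1.32,"dy":0.1,"dz":0.2,"hand":85}
    - {"ax":0,"ay":0,"az":-0.13,"dx":1.32,"dy":0.1,"dz":0.9,"hand":85}
    - {"ax":0,"ay":0,"az":-0.13,"dx":1.32,"dy":0.1,"dz":1.7,"hand":85}
    - {"ax":0,"ay":0,"az":-0.13,"dx":1.32,"dy":0.1,"dz":1.7,"hand":85}

```text
clock: 11.62
position: [0.5295, 0.2837, 0.1878]
tool_rot: [-0.003, 0.213, 0.977, -0.003]
ft_force: [-0.2, -0.5, -0.1]
opening: 0.994
gripper_force: 0.0
```

Run:
```python
from h import *
plan([.532,.286,.113],65.5)
```

```text
d [-0.034  0.072  1.495] a [-0.061 -0.054 -0.02 ] pos [0.5295 0.2837 0.1878] F [-0.16 -0.46 -0.12] t 11.625 grip 0.9935834343834912 0.0
```

Emit:
drive_tool:
  motion:
    - {"ax":0,"ay":0,"az":0,"dx":-0.03,"dy":0.05,"dz":0.5,"hand":85}
    - {"ax":0,"ay":0,"az":0,"dx":-0.03,"dy":0.05,"dz":0.9,"hand":85}
    - {"ax":0,"ay":0,"az":0,"dx":-0.03,"dy":0.05,"dz":1.3,"hand":85}
    - {"ax":0,"ay":0,"az":0,"dx":-0.03,"dy":0.05,"dz":1.5,"hand":85}
    - {"ax":0,"ay":0,"az":0,"dx":-0.03,"dy":0.05,"dz":1.5,"hand":85}

```text
clock: 12.25
position: [0.5355, 0.2877, 0.1168]
tool_rot: [0.0, 0.213, 0.977, -0.0]
ft_force: [-0.0, -0.5, -0.6]
opening: 0.993
gripper_force: 0.0
```

Run:
```python
from h import *
plan([.532,.286,.113],65.5)
```

```text
d [ 0.05  -0.061  0.077] a [-0.    0.   -0.01] pos [0.5355 0.2877 0.1168] F [-0.01 -0.48 -0.58] t 12.25 grip 0.9925914305931827 0.0
```

Emit:
drive_tool:
  motion:
    - {"ax":0,"ay":0,"az":0,"dx":0.05,"dy":-0.06,"dz":0.06,"hand":85}
    - {"ax":0,"ay":0,"az":0,"dx":0.05,"dy":-0.06,"dz":0.06,"hand":60}
    - {"ax":0,"ay":0,"az":0,"dx":0.05,"dy":-0.06,"dz":0.06,"hand":48}
    - {"ax":0,"ay":0,"az":0,"dx":0.05,"dy":-0.06,"dz":0.06,"hand":35}
    - {"ax":0,"ay":0,"az":0,"dx":0.05,"dy":-0.06,"dz":0.06,"hand":25}

```text
clock: 12.88
position: [0.5322, 0.2867, 0.1139]
tool_rot: [0.0, 0.212, 0.977, 0.0]
ft_force: [0.4, -0.3, 3.2]
opening: 0.511
gripper_force: 61.4
```

Emit:
drive_tool:
  motion:
    - {"ax":0,"ay":0,"az":0,"dx":0,"dy":0,"dz":0,"hand":20}
    - {"ax":0,"ay":0,"az":0,"dx":0,"dy":0,"dz":0,"hand":20}
    - {"ax":0,"ay":0,"az":0,"dx":0,"dy":0,"dz":0,"hand":20}

```text
clock: 13.25
position: [0.5323, 0.2867, 0.1139]
tool_rot: [0.0, 0.212, 0.977, 0.0]
ft_force: [0.1, 0.1, 5.2]
opening: 0.503
gripper_force: 61.6
```

Gripped at about 43 mm. I lift it straight up.

Emit:
drive_tool:
  motion:
    - {"ax":0,"ay":0,"az":0,"dx":0,"dy":0,"dz":-0.2,"hand":20}
    - {"ax":0,"ay":0,"az":0,"dx":0,"dy":0,"dz":-0.5,"hand":20}
    - {"ax":0,"ay":0,"az":0,"dx":0,"dy":0,"dz":-0.9,"hand":20}
    - {"ax":0,"ay":0,"az":0,"dx":0,"dy":0,"dz":-1.3,"hand":20}
    - {"ax":0,"ay":0,"az":0,"dx":0,"dy":0,"dz":-1.8,"hand":20}

```text
clock: 13.88
position: [0.5313, 0.2864, 0.204]
tool_rot: [-0.0, 0.212, 0.977, -0.0]
ft_force: [-0.1, -0.3, -1.2]
opening: 0.509
gripper_force: 61.1
```

Emit:
drive_tool:
  motion:
    - {"ax":0,"ay":0,"az":0,"dx":0,"dy":0,"dz":-0.6,"hand":20}
    - {"ax":0,"ay":0,"az":0,"dx":0,"dy":0,"dz":-1.3,"hand":20}
    - {"ax":0,"ay":0,"az":0,"dx":0,"dy":0,"dz":-2.0,"hand":20}
    - {"ax":0,"ay":0,"az":0,"dx":0,"dy":0,"dz":-2.2,"hand":20}
    - {"ax":0,"ay":0,"az":0,"dx":0,"dy":0,"dz":-2.2,"hand":20}

```text
clock: 14.5
position: [0.5319, 0.2866, 0.3137]
tool_rot: [0.0, 0.212, 0.977, 0.0]
ft_force: [0.7, 0.8, -1.4]
opening: 0.504
gripper_force: 61.2
```

Run:
```python
from h import *
save('scene','s7'); c=save('side','d7'); 
o=np.zeros((600,800,3),np.uint8); a=cv2.imread('pics/s7.png')[90:240,250:430]; b=cv2.imread('pics/d7.png')[60:240,120:330]
o[:333,:400]=cv2.resize(a,(400,333)); o[:343,400:]=cv2.resize(b,(400,343)); cv2.imwrite('pics/c7.png',o[:350])
plan([.5625,-.2565,.315],93)
```

```text
d [-5.077 -9.615 -0.058] a [-0.015 -0.023 -4.585] pos [0.5309 0.2862 0.3116] F [-0.5   0.68 -2.61] t 14.6 grip 0.5076263875577568 61.2447452545166
```

View pics/c7.png

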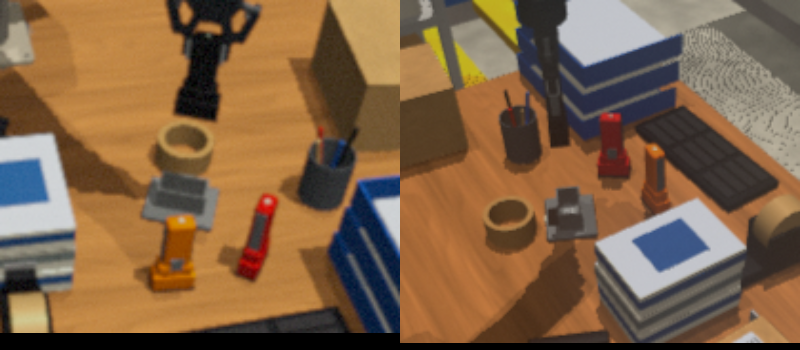

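The scanner hangs upright in the gripper (upper left of each view), and the cradle is empty. I carry it over.

Emit:
drive_tool:
  motion:
    - {"ax":0,"ay":0,"az":-0.2,"dx":-0.2,"dy":-0.4,"dz":0,"hand":20}
    - {"ax":0,"ay":0,"az":-0.5,"dx":-0.5,"dy":-1.0,"dz":0,"hand":20}
    - {"ax":0,"ay":0,"az":-0.9,"dx":-0.95,"dy":-1.8,"dz":0,"hand":20}
    - {"ax":0,"ay":0,"az":-1.3,"dx":-1.4,"dy":-2.6,"dz":0,"hand":20}
    - {"ax":0,"ay":0,"az":-1.7,"dx":-1.8,"dy":-3.4,"dz":0,"hand":20}

```text
clock: 15.22
position: [0.5421, 0.0931, 0.311]
tool_rot: [-0.002, 0.124, 0.992, -0.0]
ft_force: [-0.1, -0.1, -1.8]
opening: 0.51
gripper_force: 61.3
```

Run:
```python
from h import *
plan([.5625,-.2565,.315],93)
```

```text
d [-2.113 -6.677 -0.079] a [-0.006 -0.035 -2.871] pos [0.5421 0.0931 0.311 ] F [-0.11 -0.12 -1.76] t 15.225 grip 0.5102051156950389 61.33160591125488
```

Emit:
drive_tool:
  motion:
    - {"ax":0,"ay":0,"az":-0.4,"dx":-0.25,"dy":-0.8,"dz":0,"hand":20}
    - {"ax":0,"ay":0,"az":-0.8,"dx":-0.5,"dy":-1.6,"dz":0,"hand":20}
    - {"ax":0,"ay":0,"az":-1.2,"dx":-0.75,"dy":-2.4,"dz":0,"hand":20}
    - {"ax":0,"ay":0,"az":-1.6,"dx":-1.0,"dy":-3.2,"dz":0,"hand":20}
    - {"ax":0,"ay":0,"az":-2.0,"dx":-1.25,"dy":-4.0,"dz":0,"hand":20}

```text
clock: 15.85
position: [0.5532, -0.1157, 0.3111]
tool_rot: [-0.002, 0.02, 1.0, 0.001]
ft_force: [0.9, -0.0, -2.4]
opening: 0.51
gripper_force: 61.3
```

Run:
```python
from h import *
plan([.5625,-.2565,.315],93)
```

```text
d [-0.296 -2.806 -0.082] a [ 0.012 -0.033 -0.873] pos [ 0.5532 -0.1157  0.3111] F [ 0.88 -0.   -2.44] t 15.85 grip 0.5104124597244553 61.314897537231445
```

Emit:
drive_tool:
  motion:
    - {"ax":0,"ay":0,"az":-0.4,"dx":-0.1,"dy":-0.8,"dz":0,"hand":20}
    - {"ax":0,"ay":0,"az":-0.7,"dx":-0.2,"dy":-1.5,"dz":0,"hand":20}
    - {"ax":0,"ay":0,"az":-0.87,"dx":-0.3,"dy":-2.1,"dz":0,"hand":20}
    - {"ax":0,"ay":0,"az":-0.87,"dx":-0.3,"dy":-2.6,"dz":0,"hand":20}
    - {"ax":0,"ay":0,"az":-0.87,"dx":-0.3,"dy":-2.8,"dz":0,"hand":20}

```text
clock: 16.48
position: [0.5629, -0.2561, 0.3119]
tool_rot: [-0.001, -0.025, 1.0, 0.001]
ft_force: [0.4, 0.2, -2.2]
opening: 0.51
gripper_force: 61.4
```

Emit:
drive_tool:
  motion:
    - {"ax":0,"ay":0,"az":0,"dx":0,"dy":0,"dz":0,"hand":20}
    - {"ax":0,"ay":0,"az":0,"dx":0,"dy":0,"dz":0,"hand":20}

```text
clock: 16.73
position: [0.5635, -0.2542, 0.3134]
tool_rot: [-0.0, -0.026, 1.0, 0.0]
ft_force: [-0.4, 1.4, -1.9]
opening: 0.506
gripper_force: 61.4
```

Run:
```python
from h import *
plan([.5625,-.2565,.235],93)
for n in ('side','scene','wrist'):
    c=save(n,n+'8'); P=cloud(c); m=c['depth']>0; t=get_state()['position']
    for nm,lo,hi in (('head',.2,.262),('grip',.275,.3)):
        k=m&(P[...,2]>lo)&(P[...,2]<hi)&(np.hypot(P[...,0]-t[0],P[...,1]-t[1])<.055); q=P[k]
        if len(q)>5: print(n,nm,len(q),cv2.minAreaRect((q[:,:2]*1000).astype(np.float32)),q.min(0).round(4),q.max(0).round(4))
    k=m&(np.hypot(P[...,0]-t[0],P[...,1]-t[1])<.055)&(P[...,2]>.15); 
    if k.any(): print(n,'lowest',np.percentile(P[k][:,2],[0,1,2,5]).round(4))
```

```text
d [ 0.022 -0.045  1.568] a [ 0.006 -0.001 -0.008] pos [ 0.5635 -0.2542  0.3134] F [-0.41  1.39 -1.86] t 16.725 grip 0.505787079578889 61.41293406486511
side head 345 ((551.6141967773438, -261.377197265625), (34.30344772338867, 74.5828628540039), 27.773365020751953) [ 0.5442 -0.2899  0.211 ] [ 0.5841 -0.2223  0.262 ]
side grip 122 ((554.9497680664062, -261.3112487792969), (22.755002975463867, 45.52152633666992), 34.90846252441406) [ 0.5463 -0.278   0.2753] [ 0.577  -0.2361  0.2999]
side lowest [0.211  0.2242 0.2365 0.2688]
scene head 255 ((568.951904296875, -256.2336730957031), (67.51457214355469, 34.75715255737305), 89.5936050415039) [ 0.5513 -0.29    0.2121] [ 0.5862 -0.2225  0.262 ]
scene grip 86 ((574.966552734375, -256.0770263671875), (44.53791046142578, 13.288723945617676), 89.7437973022461) [ 0.5682 -0.2783  0.275 ] [ 0.5816 -0.2338  0.2997]
scene lowest [0.2121 0.2221 0.2329 0.2623]
wrist head 2084 ((562.23095703125, -254.08328247070312), (33.53919982910156, 69.90617370605469), 3.5018911361694336) [ 0.5437 -0.2898  0.2137] [ 0.581  -0.2196  0.262 ]
wrist grip 1116 ((551.72216796875, -254.57301330566406), (8.917675018310547, 45.554141998291016), 3.237745523452759) [ 0.5471 -0.2771  0.275 ] [ 0.5574 -0.2316  0.3   ]
wrist lowest [0.2137 0.2328 0.2455 0.2706]
```

The scanner sits within about 2 mm of the bar code's middle, with its window at about z = 0.213. I descend 82 mm, slowly.

Emit:
drive_tool:
  motion:
    - {"ax":0,"ay":0,"az":0,"dx":0.03,"dy":-0.02,"dz":0.2,"hand":20}
    - {"ax":0,"ay":0,"az":0,"dx":0.03,"dy":-0.02,"dz":0.5,"hand":20}
    - {"ax":0,"ay":0,"az":0,"dx":0.03,"dy":-0.02,"dz":0.8,"hand":20}
    - {"ax":0,"ay":0,"az":0,"dx":0.03,"dy":-0.02,"dz":1.0,"hand":20}
    - {"ax":0,"ay":0,"az":0,"dx":0.03,"dy":-0.02,"dz":1.2,"hand":20}

```text
clock: 17.5
position: [0.562, -0.2562, 0.2522]
tool_rot: [-0.0, -0.025, 1.0, 0.0]
ft_force: [-0.3, 0.4, -1.4]
opening: 0.511
gripper_force: 61.5
```

Emit:
drive_tool:
  motion:
    - {"ax":0,"ay":0,"az":0,"dx":0,"dy":0,"dz":0.15,"hand":20}
    - {"ax":0,"ay":0,"az":0,"dx":0,"dy":0,"dz":0.3,"hand":20}
    - {"ax":0,"ay":0,"az":0,"dx":0,"dy":0,"dz":0.42,"hand":20}
    - {"ax":0,"ay":0,"az":0,"dx":0,"dy":0,"dz":0.42,"hand":20}
    - {"ax":0,"ay":0,"az":0,"dx":0,"dy":0,"dz":0.42,"hand":20}

```text
clock: 18.12
position: [0.5624, -0.2564, 0.2327]
tool_rot: [0.0, -0.025, 1.0, -0.0]
ft_force: [0.1, 0.2, -1.8]
opening: 0.502
gripper_force: 61.5
```

Emit:
drive_tool:
  motion:
    - {"ax":0,"ay":0,"az":0,"dx":0,"dy":0,"dz":0,"hand":20}
    - {"ax":0,"ay":0,"az":0,"dx":0,"dy":0,"dz":0,"hand":20}
    - {"ax":0,"ay":0,"az":0,"dx":0,"dy":0,"dz":0,"hand":20}

```text
clock: 18.5
position: [0.5622, -0.2563, 0.2325]
tool_rot: [0.0, -0.025, 1.0, -0.0]
ft_force: [-0.1, 0.4, -1.4]
opening: 0.511
gripper_force: 61.5
```

Run:
```python
from h import *
plan([.5625,-.2565,.23],93)
for n in ('side','scene','wrist'):
    c=save(n,n+'9'); P=cloud(c); m=c['depth']>0; t=get_state()['position']
    k=m&(P[...,2]>.122)&(P[...,2]<.18)&(np.hypot(P[...,0]-t[0],P[...,1]-t[1])<.055); q=P[k]
    print(n,len(q),q.min(0).round(4),q.max(0).round(4))
parcel('side','d9')
a=load('side9')['color'][190:340,240:390,::-1]; b=load('wrist9')['color'][:,:,::-1]
o=np.zeros((450,800,3),np.uint8); o[:400,:400]=cv2.resize(a,(400,400)); o[:300,400:]=cv2.resize(b,(400,300)); cv2.imwrite('pics/c9.png',o)
```

```text
d [-0.005 -0.004  0.049] a [-0.001  0.002 -0.015] pos [ 0.5622 -0.2563  0.2325] F [-0.06  0.37 -1.4 ] t 18.5 grip 0.5105971786423756 61.48750305175781
side 294 [ 0.5426 -0.2927  0.1291] [ 0.5795 -0.2239  0.1793]
scene 230 [ 0.5485 -0.2924  0.1274] [ 0.5859 -0.2247  0.1799]
wrist 2059 [ 0.5423 -0.292   0.1324] [ 0.5794 -0.2217  0.1799]
side 1621 ((583.401123046875, -276.83154296875), (123.04695892333984, 181.1263427734375), 2.7146522998809814) [ 0.519 -0.369  0.104] [ 0.648 -0.188  0.114]
```

View pics/c9.png

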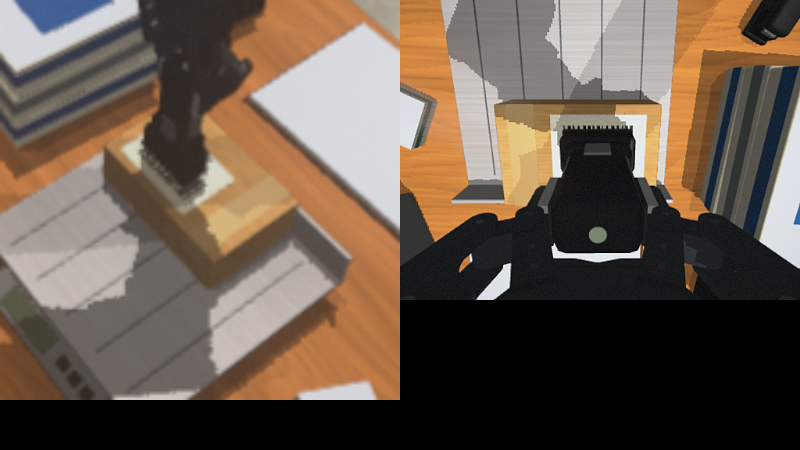

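The window hangs over the bars, about 20 mm above the label (side view at (175,165), wrist view at (598,135)). It is centred within about 2 mm, and the parcel is still square at the stop. I hand in.

```bash
python3 -c "
from cell import hand_in; print(hand_in())"
```

```text
the job is handed in; nothing more can be done
None
```

The job is handed in, though no verdict came back: the parcel is square against the rear stop, and the scanner is held upright about 2 cm above the middle of the bar code, touching nothing as far as the last pictures and force readings show.

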